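Seal the dry case of bronze fragments: turn its cap to the first click

ROBOT

A 6-joint arm with a two-finger parallel gripper is mounted at the origin on the work surface. World frame = base frame: x ahead of the robot, y to its left, z up, the work surface at z = 0. Lengths are in m, angles in rad, forces in N, time in s.
With the tool pointing down it reaches from about 0.325 to 0.775 m from the base axis. Payload 9.3 kg.
Tool frame: the origin (TCP) lies at the very end of the fingers, on their centre line; the grasp point (between the pads) lies 19 mm behind it; z points along the fingers, x is the direction in which the jaws open and shut, and the axes are right-handed (so a half turn about z gives the same grasp; the last joint's range is limited). The gripper opens to 85 mm and grips with 20 to 120 N. Pads are 22 mm wide; open, the fingers measure 114 mm over their backs; the gripper's body (76 mm by 85 mm) begins 54 mm behind the grasp point. The pads swing forward as they close: fully open they stand 13 mm farther back than shut.
Start: joints at [-0.153, 0.259, 0.021, 1.334, 0, 1.418], TCP at [0.55, -0, 0.2] pointing down, gripper open.
Joint ranges: [-3.04, 3.04], [-0.91, 1.82], [-1.04, 1.36], [-1.92, 1.95], [-1.52, 1.45], [-3.14, 3.14]. Speed limits (rad/s): [2.22, 2.22, 2.79, 3.14, 3.14, 3.14].

INTERFACE

Orientations are given as a unit quaternion [w, x, y, z].
In Python, from station import ctrl, kin, viewer gives the robot as it stands. Calls block until the motion is done:
- ctrl.movep(position, orientation): joint-space move of the TCP to a pose.
- ctrl.servo_line(position, rotation=None, feed=0.15, threshold=None): straight line of the TCP; rotation=None keeps the orientation; feed is the mean speed in m/s. With threshold (N) it stops when the force on the tool has changed by that much, and returns True; else False.
- ctrl.goto_joints(angles): joint-space move.
- ctrl.move_gripper(opening, strength=None): opening from 0.0 (shut) to 1.0 (fully open); strength is the grip in N (None keeps the last); returns when the fingers have stopped.
- ctrl.pause(seconds).
- kin.ik(position, orientation): joint angles nearest the present ones, or None.
- ctrl.state(): the state.
- viewer.camera(name): name is "scene" or "side" or "wrist"; returns the picture (400x640x3 uint8, red, green, blue); there is no depth.
- viewer.camera_info(name): a dict with "fx", "fy", "cx", "cy" (pixels), "rvec" (rotation vector, rad) and "tvec" (3), from world to camera coordinates, as OpenCV has them. Camera axes: x right, y down, z forward; pixel columns grow to the right and rows downward; lengths in m; the calibration is good to about 2 mm. A picture is of the moment at which its call begins: read the wrist's pose just before it. camera_info takes no time and is no camera call; for the wrist camera it gives the pose at the moment of the call.
A pose or a line that the arm cannot do raises ctrl.Unreachable and nothing moves.
- ctrl.sign_off(): hands the job in, once; it reports no verdict.
The state is a dict: "clock": time; "qpos": joint angles; "qvel": joint speeds; "joint_efforts": joint torques, N m; "ee_pos": TCP position; "tool_rot": TCP orientation; "contact_force": force on the tool from outside, world axes, zero at the start; "ft_torque": the same for the moment, N m; "grip_width": opening from 0.0 (shut) to 1.0 (fully open).
Only numpy, scipy, OpenCV 4.12 (cv2) and the standard library are available. Lean on these libraries where they do the work, as an engineer would, in place of code of your own. Each camera call takes 0.05 s, during which the arm holds its last target.

TASK

Seal the clear storage case that holds the dark green bronze fragments: turn the yellow handle on its cap clockwise (seen from above) until the cap comes up against its stop and the clutch clicks once, stop at that first click and let go. Do not go on to a second click, and leave the cap of the other case, with the white and blue pottery, as it is.

Things in the scene. Friction and masses are not known exactly. Their poses are not given: they have to be found in the camera images.
- bronze_case_cap (a joint): Black cap ring (64 mm wide, 12 high) of the case with the bronze fragments: angle about the vertical, rad, growing clockwise from above. Starts at 0.2 to 0.7; hard stop at 0.9, where the ring's white mark meets the lid's red mark. Turns easily (0.15 N m) and stays where left. The yellow handle carries it along through the clutch.
- bronze_case_clutch (a joint): Clockwise slip of the yellow handle past the black ring, rad. Starts at 0 (handle's red dot by the ring's white mark) and stays near 0 until the ring stops; then the handle resists, up to 0.35 N m, and snaps over a crest at 0.39 (first click) into a notch at 0.785, where it settles when let go. Second click: crest at 1.18. Handle's whole turn = 0.9 - ring's start + 0.785, so 1.0 to 1.5 rad.
- bronze_case_grip (a point): Grip point on the turning axis of the bronze case's yellow bar handle, 126 mm above the table, 24 above the black ring. Bar: 60 mm long (x; red dot on top at its +x end), 14 thick (y), 40 high, top at 142 mm; z up. The case, 200 x 150 mm, 78 high, clear lid, is fixed; its cap sits 45 mm off the lid's centre towards the robot, the fragments show through the lid beyond it.
- china_case_dot (a point): Red dot on the yellow handle of the other case (same case and cap, but white and blue pottery inside), 22 mm from that handle's turning axis, 142 mm above the table. That handle is to stay as it is.

How it is judged:
By the outcome, as a careful person would: the job done as asked, in the order asked, and still so for the second after the job is handed in, with the robot touching nothing.
It also fails if it takes over 35 s, if anything falls off the work surface, if the arm or the gripper's body presses on something with over 40 N, if the wrist force passes 120 N, or if a joint passes its speed limit or range.

## Working session

There is one attempt and no reset: what is moved stays moved. The work goes in short steps, each a Python script; the robot and the scene stay as the last script left them, time stands still between calls to the robot, and variables do not carry over. Pictures are saved under pics/ and viewed, and the job is handed in when it is done.

```bash
ls; mkdir -p pics; python3 - <<'E'
from station import ctrl,kin,viewer
import cv2
for n in("scene","side","wrist"):
    cv2.imwrite(f"pics/a_{n}.png",viewer.camera(n)[:,:,::-1]); print(n,viewer.camera_info(n))
print(ctrl.state())
E
```

```text
pics
scene {'fx': 395.29321013771056, 'fy': 395.29321013771056, 'cx': 320.78852550521407, 'cy': 199.96600897688774, 'rvec': array([ 1.31420383,  2.25160011, -0.9158472 ]), 'tvec': array([ 0.25016161, -0.21898132,  1.07396536])}
side {'fx': 509.5661087151556, 'fy': 509.5661087151556, 'cx': 323.0294545543734, 'cy': 198.03939125951672, 'rvec': array([ 0.16426336, -2.85088283,  1.24154789]), 'tvec': array([0.52202648, 0.16722206, 1.06621888])}
wrist {'fx': 285.6009493175347, 'fy': 285.6009493175347, 'cx': 320.7142799780805, 'cy': 203.64655753064915, 'rvec': array([-2.80807901e+00, -8.54659429e-04,  3.97899513e-03]), 'tvec': array([-0.54815067, -0.04195429,  0.38154293])}
{'clock': 0.15, 'qpos': array([-1.52593279e-01,  2.59054704e-01,  2.09329091e-02,  1.33373743e+00,
        2.63564701e-05,  1.41817778e+00]), 'qvel': array([ 0.00139094, -0.00176895,  0.0001436 , -0.00194237, -0.00085145,
       -0.00143525]), 'joint_efforts': array([ 3.21120227e-03, -5.55970466e+01,  3.44662285e+01,  1.13262911e-02,
       -1.37106272e-04,  2.85134706e-05]), 'ee_pos': array([5.49737789e-01, 4.80215378e-05, 1.99608265e-01]), 'tool_rot': array([-9.38132840e-05,  9.99999859e-01,  1.26279208e-05, -5.23271785e-04]), 'contact_force': array([-0.29664692, -0.39909483,  0.07921914]), 'ft_torque': array([ 5.25304315e-06, -1.16558494e-02, -2.06895867e-02]), 'grip_width': 1.0044817389466747}
```

View pics/a_scene.png

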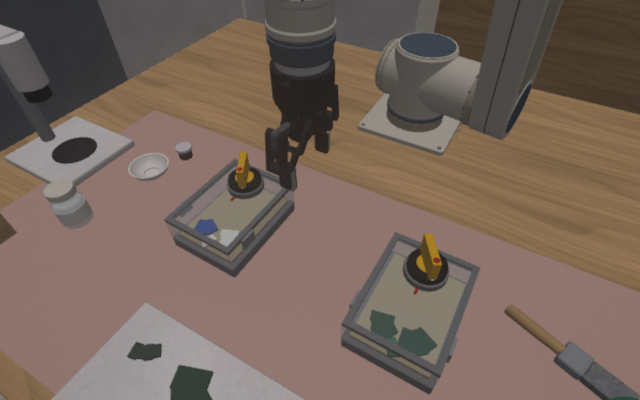

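View pics/a_side.png

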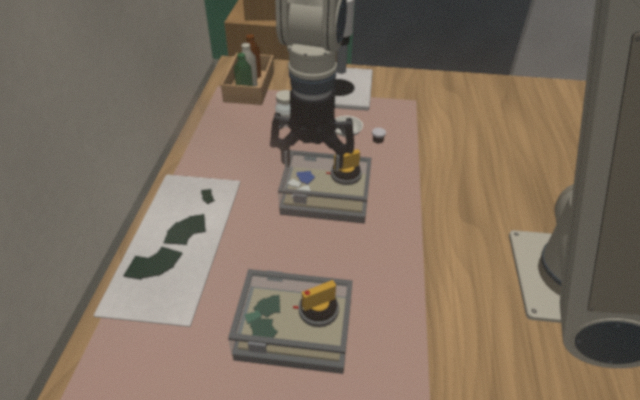

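View pics/a_wrist.png

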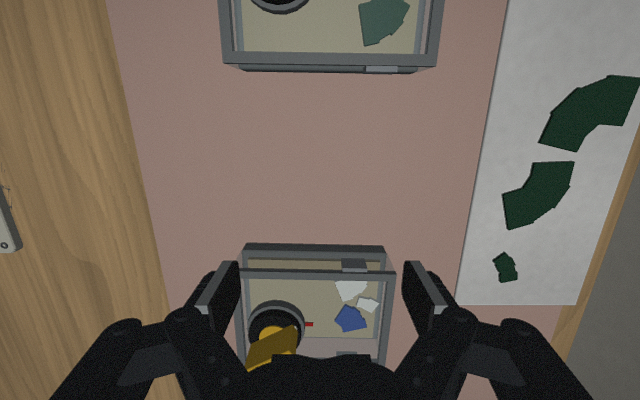

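Scene: the bronze case is at lower right, with its handle at about (430,257) and red dot at (437,260). The china case is at left, with its handle at about (242,170). Side: the bronze handle is at about (319,296). Next I'll triangulate the bronze handle.

```bash
cat > h.py <<'E'
import numpy as np,cv2
from scipy.spatial.transform import Rotation as R
def ray(info,uv):
    M=R.from_rotvec(info['rvec']).as_matrix()
    d=M.T@np.array([(uv[0]-info['cx'])/info['fx'],(uv[1]-info['cy'])/info['fy'],1]); return -M.T@info['tvec'],d
def onplane(info,uv,z):
    o,d=ray(info,uv); return o+d*(z-o[2])/d[2]
def masks(im):
    h=cv2.cvtColor(im,cv2.COLOR_RGB2HSV); H,S,V=cv2.split(h)
    y=((H>14)&(H<32)&(S>170)&(V>90)).astype(np.uint8)
    r=(((H<7)|(H>173))&(S>170)&(V>90)).astype(np.uint8)
    return y,r
def blobs(m,a=4):
    n,l,s,c=cv2.connectedComponentsWithStats(m)
    return [(s[i,4],c[i].round(1),s[i,:4]) for i in range(1,n) if s[i,4]>=a]
E
python3 - <<'E'
from h import *
from station import viewer
for n in("scene","side"):
    im=cv2.imread(f"pics/a_{n}.png")[:,:,::-1].copy(); i=viewer.camera_info(n)
    y,r=masks(im)
    print(n)
    for b in blobs(y,20): print(' Y',b, onplane(i,b[1],.126).round(3))
    for b in blobs(r,3): print(' R',b, onplane(i,b[1],.142).round(3))
    x0=(380,215,500,300) if n=="scene" else(270,265,370,335)
    c=im[x0[1]:x0[3],x0[0]:x0[2],::-1]; cv2.imwrite(f"pics/b_{n}.png",cv2.resize(c,None,fx=6,fy=6,interpolation=cv2.INTER_NEAREST))
E
```

```text
scene
 Y (np.int32(131), array([241.6, 161.6]), array([236, 152,  11,  21], dtype=int32)) [ 0.48  -0.19   0.126]
 Y (np.int32(52), array([249.6, 176.3]), array([247, 171,   7,  12], dtype=int32)) [ 0.506 -0.151  0.126]
 Y (np.int32(322), array([432.6, 253.2]), array([424, 234,  18,  45], dtype=int32)) [0.509 0.199 0.126]
 Y (np.int32(108), array([420.9, 263.4]), array([416, 255,  11,  17], dtype=int32)) [0.536 0.19  0.126]
 R (np.int32(9), array([239.4, 168.7]), array([238, 168,   4,   3], dtype=int32)) [ 0.512 -0.168  0.142]
 R (np.int32(20), array([436.2, 259.6]), array([434, 258,   6,   5], dtype=int32)) [0.531 0.208 0.142]
 R (np.int32(9), array([415.8, 290.6]), array([415, 289,   3,   5], dtype=int32)) [0.595 0.2   0.142]
side
 Y (np.int32(73), array([320.8, 288.3]), array([310, 283,  24,  12], dtype=int32)) [0.511 0.184 0.126]
 Y (np.int32(43), array([321., 306.]), array([313, 302,  15,   8], dtype=int32)) [0.507 0.221 0.126]
 R (np.int32(5), array([306.8, 292.4]), array([306, 292,   3,   2], dtype=int32)) [0.532 0.207 0.142]
```

```bash
python3 - <<'E'
from h import *
from station import ctrl,kin,viewer
s=ctrl.state()
ctrl.movep([0.52,0.09,0.27],s['tool_rot'])
i=viewer.camera_info("wrist"); im=viewer.camera("wrist")
cv2.imwrite("pics/c_wrist.png",im[:,:,::-1])
np.save('c_wrist.npy',{'i':i},allow_pickle=True)
y,r=masks(im)
for b in blobs(y,20): print(' Y',b, onplane(i,b[1],.142).round(3))
for b in blobs(r,3): print(' R',b, onplane(i,b[1],.142).round(3),onplane(i,b[1],.078).round(3))
print(ctrl.state()['clock'],ctrl.state()['qpos'],ctrl.state()['tool_rot'])
b=[b for b in blobs(r,3)]
c=im[max(0,60):260,200:440,::-1]; cv2.imwrite("pics/c_crop.png",cv2.resize(c,None,fx=3,fy=3,interpolation=cv2.INTER_NEAREST))
E
```

```text
Y (np.int32(1204), array([314. ,  83.9]), array([287,  59,  57,  46], dtype=int32)) [0.512 0.195 0.142]
 Y (np.int32(110), array([299.5, 344. ]), array([292, 340,  19,  11], dtype=int32)) [ 0.49  -0.129  0.142]
 R (np.int32(78), array([334. ,  68.5]), array([330,  64,   9,  10], dtype=int32)) [0.531 0.209 0.142] [0.534 0.216 0.078]
 R (np.int32(28), array([350.6,  86.6]), array([347,  85,   8,   4], dtype=int32)) [0.548 0.193 0.142] [0.554 0.196 0.078]
 R (np.int32(12), array([329.5, 337.5]), array([327, 337,   6,   2], dtype=int32)) [ 0.531 -0.117  0.142] [ 0.533 -0.18   0.078]
0.7417 [ 1.22114865e-02  2.10758618e-01  1.31793749e-01  1.49351983e+00
 -3.49343670e-05  1.58255477e+00] [ 2.75832359e-05  9.99999618e-01  2.26537649e-04 -8.43917441e-04]
```

View pics/c_wrist.png

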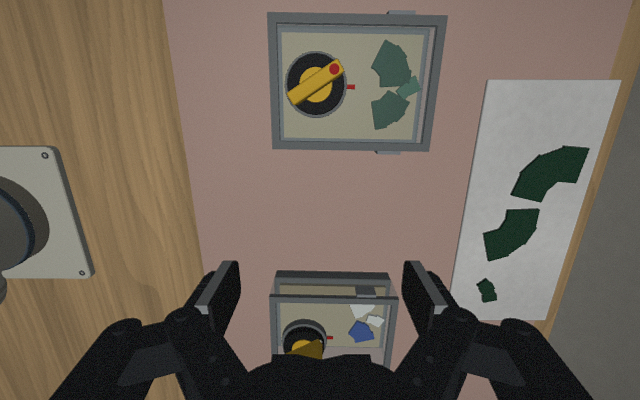

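View pics/c_crop.png

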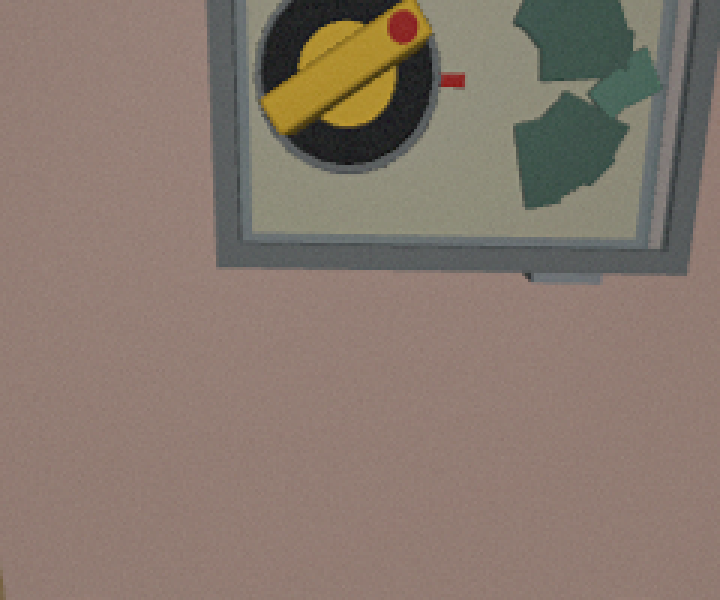

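Wrist: the bronze handle's centre is at about (316,84), with the dot at (334,68). The lid's red mark is at (351,87), so clockwise turns the dot towards it. The bar is yawed roughly 0.6 rad. I'll measure the axis next.

```bash
python3 - <<'E'
from h import *
im=cv2.imread('pics/c_wrist.png')[:,:,::-1].copy(); i=np.load('c_wrist.npy',allow_pickle=True).item()['i']
hsv=cv2.cvtColor(im,cv2.COLOR_RGB2HSV)
y,r=masks(im)
# cap silhouette: black | yellow | red within crop -> ring circle at z=.102
V=hsv[:,:,2]; roi=np.zeros_like(y); roi[40:130,280:352]=1
m=((V<60)|(y>0))&(roi>0); m=m.astype(np.uint8)
c=max(cv2.findContours(m,cv2.RETR_EXTERNAL,cv2.CHAIN_APPROX_NONE)[0],key=cv2.contourArea)
hull=cv2.convexHull(c)[:,0]
P=np.array([onplane(i,p,.102)[:2] for p in c[:,0]]).astype(np.float32)
(cx,cy),rad=cv2.minEnclosingCircle(P); print('enc',cx,cy,rad)
A=np.c_[2*P,np.ones(len(P))]; s=np.linalg.lstsq(A,(P**2).sum(1),rcond=None)[0]; print('fit',s[:2],np.sqrt(s[2]+s[0]**2+s[1]**2))
dot=onplane(i,(334,68.5),.142)[:2]
# bright top-face pixels: per-pixel V histogram
top=((y|r)>0)&(roi>0)
lo,hi=10,0
ys,xs=np.nonzero(top); print(np.percentile(V[ys,xs],[5,25,50,75,95]))
T=np.array([onplane(i,(a,b),.142)[:2] for a,b in zip(xs,ys) if V[b,a]>0]).astype(np.float32)
d=T-dot
# keep pts within bar band: iterate angle
ang=np.arctan2(*(dot-s[:2])[::-1]); print('ang dot-fit',ang)
u=np.array([np.cos(ang),np.sin(ang)]); 
k=np.abs(d@np.array([-u[1],u[0]]))<.010
rc=cv2.minAreaRect(T[k]); print(rc)
for z in(.078,.084,.09):print('mark',z,onplane(i,(350.6,86.6),z).round(4))
print(dot)
E
```

```text
enc 0.5120924711227417 0.1988592892885208 0.03360616788268089
fit [0.51246989 0.19705235] 0.031298411979934444
[132. 160. 174. 177. 180.]
ang dot-fit 0.5558459748507852
((0.5122085809707642, 0.19697695970535278), (0.058458540588617325, 0.019923215731978416), 31.254627227783203)
mark 0.078 [0.5537 0.1962 0.078 ]
mark 0.084 [0.5532 0.1958 0.084 ]
mark 0.09 [0.5526 0.1955 0.09  ]
[0.53116531 0.20866553]
```

```bash
cat >> h.py <<'E'
def measure(im,i,guess=(0.5122,0.197)):
    M=i['rvec']
    proj=lambda P: cv2.projectPoints(np.array([P],float),i['rvec'],i['tvec'],np.array([[i['fx'],0,i['cx']],[0,i['fy'],i['cy']],[0,0,1.]]),None)[0][0,0]
    g=proj([*guess,.142]); s=np.linalg.norm(proj([guess[0]+.045,guess[1],.142])-g)
    y,r=masks(im); roi=np.zeros_like(y); cv2.circle(roi,tuple(int(v) for v in g),int(s*1.3),1,-1)
    R_=[(b[0],onplane(i,b[1],.142)[:2],onplane(i,b[1],.084)[:2],b[1]) for b in blobs(r*roi,8)]
    hsv=cv2.cvtColor(im,cv2.COLOR_RGB2HSV)
    ys,xs=np.nonzero((y|r)*roi)
    T=np.array([onplane(i,(a,b),.142)[:2] for a,b in zip(xs,ys)])
    dot=max((q for q in R_ if abs(np.linalg.norm(q[1]-np.array(guess))-.022)<.006),key=lambda q:q[0])[1]
    mark=[q[2] for q in R_ if .036<np.linalg.norm(q[2]-np.array(guess))<.046]
    c=np.array(guess)
    for _ in range(5):
        u=(dot-c)/np.linalg.norm(dot-c); n=np.array([-u[1],u[0]])
        k=(np.abs((T-dot)@n)<.009)
        a=(T-dot)@u
        c=dot-.022*u; kk=k&(np.abs((T-c)@u)>.019)|(k&(a<-.036))
        # direction: fit line through far-end points and dot
        far=T[k&(a<-.042)&(a>-.055)]
        f=far.mean(0); u=(dot-f)/np.linalg.norm(dot-f); c=dot-.022*u
    return dict(dot=dot,c=c,ang=np.arctan2(u[1],u[0]),mark=mark)
E
python3 - <<'E'
from h import *
from station import ctrl,kin,viewer
s=ctrl.state()
ctrl.movep([0.512,0.105,0.22],[0,1,0,0]); ctrl.pause(.2)
i=viewer.camera_info("wrist"); im=viewer.camera("wrist")
cv2.imwrite("pics/d_wrist.png",im[:,:,::-1])
cv2.imwrite("pics/d_crop.png",cv2.resize(im[0:150,220:420,::-1],None,fx=4,fy=4))
print(measure(im,i))
i0=np.load('c_wrist.npy',allow_pickle=True).item()['i'];print(measure(cv2.imread('pics/c_wrist.png')[:,:,::-1].copy(),i0))
th=.57
for th in(.57,-.79):
  a=th+np.pi/2; q=[0,np.cos(a/2),np.sin(a/2),0]
  print(kin.ik([.512,.197,.109],q))
print(ctrl.state()['clock'])
E
```

```text
{'dot': array([0.53119557, 0.20856635]), 'c': array([0.51255084, 0.19688842]), 'ang': np.float64(0.5595618686468156), 'mark': [array([0.55316803, 0.19618079])]}
{'dot': array([0.53116531, 0.20866553]), 'c': array([0.51256459, 0.19691762]), 'ang': np.float64(0.5633195791793298), 'mark': [array([0.55315612, 0.19582092])]}
[ 0.21431847  0.29830476 -0.15948134  1.11301023  0.         -0.35568153]
[ 0.21431847  0.29830476 -0.15948134  1.11301023  0.          1.00431847]
1.3167
```

View pics/d_crop.png

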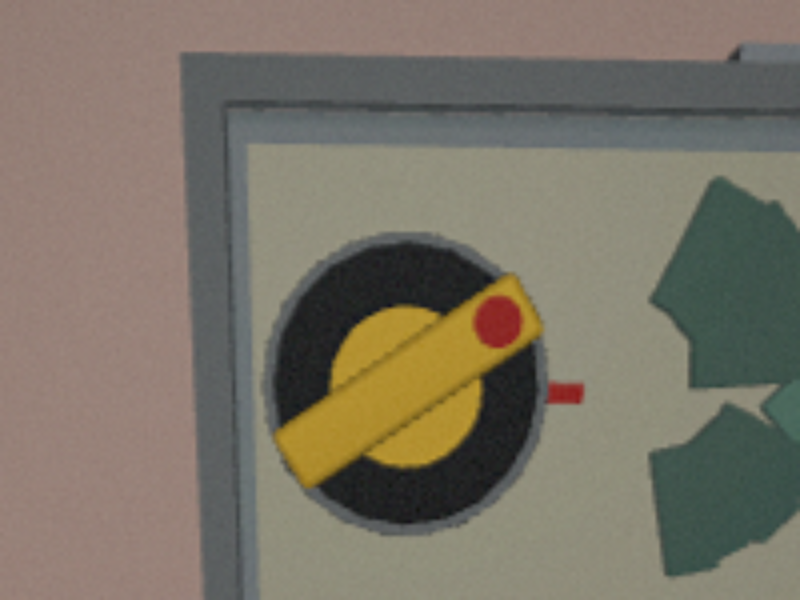

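The two measurements agree: axis (0.5125, 0.197), bar angle 0.56, lid mark at about -0.02. That gives about 0.58 of ring travel and 1.365 in total. Next: approach and grip.

```bash
cat >> h.py <<'E'
AX=[.5125,.197]; TH=.562
def Q(th):
    a=th+np.pi/2; return [0,np.cos(a/2),np.sin(a/2),0]
E
python3 - <<'E'
from h import *
from station import ctrl,kin,viewer
ctrl.movep([*AX,.21],Q(TH))
print(ctrl.servo_line([*AX,.109],feed=.08,threshold=8))
s=ctrl.state();print(s['ee_pos'],s['contact_force'],s['ft_torque'])
ctrl.move_gripper(0.0,strength=70)
s=ctrl.state();print(s['grip_width']*85,s['ee_pos'],s['contact_force'],s['ft_torque'],s['qpos'],s['clock'])
for n in("scene","side"):
    cv2.imwrite(f"pics/e_{n}.png",viewer.camera(n)[:,:,::-1])
a=cv2.imread("pics/e_scene.png")[180:330,340:540];b=cv2.imread("pics/e_side.png")[230:380,220:420]
cv2.imwrite("pics/e.png",cv2.resize(np.hstack([a,b]),None,fx=2,fy=2))
E
```

```text
False
[0.5128061  0.19707391 0.10947629] [ 0.326357    1.06921089 -0.42999478] [ 0.05562515 -0.01106483 -0.02849294]
9.281868893074217 [0.51306203 0.19637063 0.10939778] [ 2.0444263  -5.27326746  2.5887798 ] [-1.07782089 -0.34399429 -0.01794199] [ 0.2135884   0.29871109 -0.1578141   1.11327233 -0.00136353 -0.34787237] 5.1667
```

View pics/e.png

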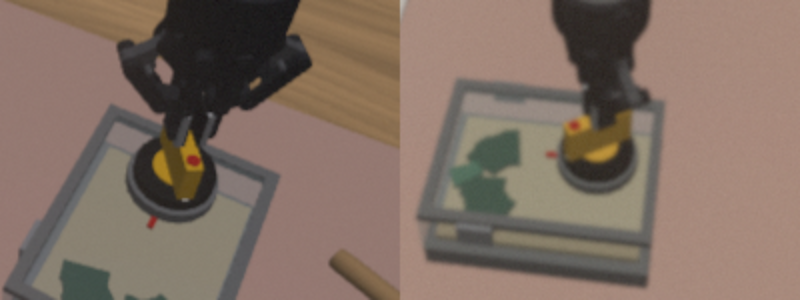

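The grip is good: pads on the bar's faces, red dot visible, low forces. Now I'll turn clockwise in steps, watching torque.

```bash
cat > turn.py <<'E'
from h import *
from station import ctrl,kin,viewer
import sys
f,t,st=map(float,sys.argv[1:4])
for d in np.arange(f,t+1e-6,st):
    ctrl.servo_line([*AX,.109],rotation=Q(TH-d)) if 0 else ctrl.movep([*AX,.109],Q(TH-d))
    s=ctrl.state(); a=R.from_quat(np.roll(s['tool_rot'],-1)).as_matrix()[:,0]
    print(round(d,3),'act',round(TH-(np.arctan2(a[1],a[0])-np.pi/2),3),'Tz',s['ft_torque'][2].round(3),'j6',round(s['joint_efforts'][5],3),'F',s['contact_force'].round(1),'w',round(s['grip_width'],3),'t',s['clock'])
E
python3 turn.py 0.06 0.72 0.06
```

```text
0.06 act 0.061 Tz 0.093 j6 0.267 F [ 1.5 -5.2  3. ] w 0.11 t 5.5167
0.12 act 0.121 Tz 0.112 j6 0.284 F [ 1.8 -4.1  3.3] w 0.112 t 5.7667
0.18 act 0.181 Tz 0.06 j6 0.286 F [ 1.6 -5.2  2.7] w 0.11 t 6.0167
0.24 act 0.241 Tz 0.108 j6 0.286 F [ 1.4 -5.   3.8] w 0.106 t 6.2667
0.3 act 0.3 Tz 0.057 j6 0.295 F [ 1.3 -4.1  4.1] w 0.107 t 6.5167
0.36 act 0.36 Tz 0.052 j6 0.285 F [ 1.4 -4.2  3.8] w 0.108 t 6.7667
0.42 act 0.42 Tz 0.067 j6 0.286 F [ 1.7 -5.1  3.2] w 0.109 t 7.0167
0.48 act 0.479 Tz 0.022 j6 0.303 F [ 1.9 -5.   5. ] w 0.11 t 7.2667
0.54 act 0.539 Tz 0.063 j6 0.285 F [ 1.5 -5.1  4.1] w 0.109 t 7.5167
0.6 act 0.599 Tz 0.063 j6 0.286 F [ 2.2 -3.9  4.2] w 0.11 t 7.7667
0.66 act 0.659 Tz 0.108 j6 0.315 F [ 2.2 -4.8  5.2] w 0.112 t 8.0167
0.72 act 0.719 Tz 0.161 j6 0.378 F [ 2.6 -4.4  4.4] w 0.109 t 8.2667
```

```bash
python3 turn.py 0.76 1.2 0.04; python3 - <<'E'
from h import *
from station import viewer
a=viewer.camera("scene")[180:330,340:540,::-1];b=viewer.camera("side")[230:380,220:420,::-1]
cv2.imwrite("pics/f.png",cv2.resize(np.hstack([a,b]),None,fx=2,fy=2))
E
```

```text
0.76 act 0.759 Tz 0.188 j6 0.365 F [ 1.5 -4.1  4.5] w 0.111 t 8.5167
0.8 act 0.799 Tz 0.314 j6 0.396 F [ 2.  -4.1  4.8] w 0.107 t 8.7667
0.84 act 0.839 Tz 0.282 j6 0.408 F [ 1.7 -4.9  4.6] w 0.11 t 9.0167
0.88 act 0.878 Tz 0.215 j6 0.387 F [ 2.2 -4.7  4.3] w 0.11 t 9.2667
0.92 act 0.918 Tz 0.19 j6 0.352 F [ 1.4 -3.9  4.6] w 0.106 t 9.5167
0.96 act 0.958 Tz 0.143 j6 0.277 F [ 1.6 -4.5  4.6] w 0.107 t 9.7667
1.0 act 0.998 Tz 0.06 j6 0.203 F [ 2.8 -3.8  5.6] w 0.109 t 10.0167
1.04 act 1.038 Tz -0.048 j6 0.104 F [ 2.6 -5.5  5.1] w 0.109 t 10.2667
1.08 act 1.078 Tz -0.133 j6 0.03 F [ 2.5 -4.7  4.3] w 0.107 t 10.5167
1.12 act 1.118 Tz -0.17 j6 0.005 F [ 2.  -4.9  5. ] w 0.107 t 10.7667
1.16 act 1.158 Tz -0.15 j6 0.001 F [ 3.  -3.9  5.2] w 0.107 t 11.0167
1.2 act 1.198 Tz -0.173 j6 0.001 F [ 2.7 -4.   5.9] w 0.11 t 11.2667
```

View pics/f.png

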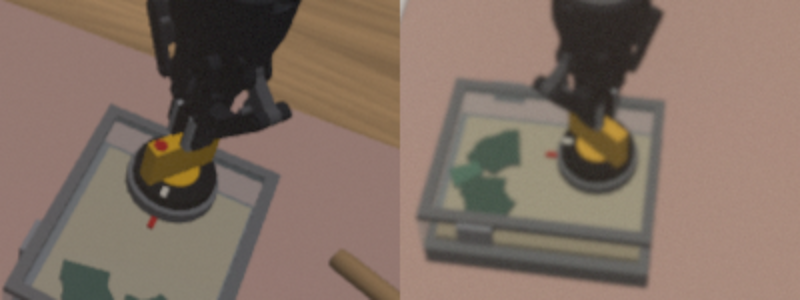

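The torque rose to about 0.31, crossed zero near 1.02 and went negative, so the first crest is passed. It then held at about -0.16, which is the ring's own friction, so the snap has probably dragged the ring slightly back off its stop (the white mark is a little short of the red). I'll continue clockwise in small steps towards the notch, far from the second crest at about 1.8. I'll stop as soon as the torque rises above ring friction, which means the ring is back on its stop.

```bash
python3 turn.py 1.24 1.40 0.04; python3 - <<'E'
from h import *
from station import viewer
a=viewer.camera("scene")[220:310,370:490,::-1];b=viewer.camera("side")[260:350,260:380,::-1]
cv2.imwrite("pics/g.png",cv2.resize(np.hstack([a,b]),None,fx=3.3,fy=3.3,interpolation=cv2.INTER_CUBIC))
E
```

```text
1.24 act 1.238 Tz -0.126 j6 0.011 F [ 1.8 -3.8  5.9] w 0.109 t 11.6167
1.28 act 1.278 Tz -0.105 j6 0.055 F [ 2.2 -4.4  4. ] w 0.109 t 11.8667
1.32 act 1.318 Tz 0.016 j6 0.105 F [ 3.9 -4.9  3.9] w 0.108 t 12.1167
1.36 act 1.358 Tz 0.024 j6 0.158 F [ 3.3 -4.1  4.5] w 0.11 t 12.3667
1.4 act 1.398 Tz 0.081 j6 0.21 F [ 3.4 -3.9  4.9] w 0.107 t 12.6167
```

View pics/g.png

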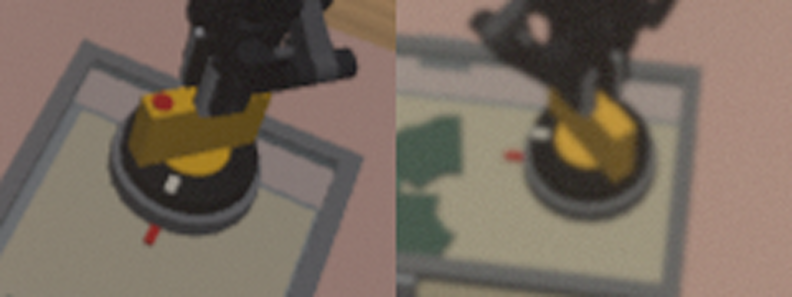

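```bash
python3 - <<'E'
from h import *
from station import viewer
for n,w,r in(("scene",(422.1,275.8),(415.8,290.7)),("side",(303.9,300.3),(295.5,307.2))):
    i=viewer.camera_info(n)
    for uv,z in((w,.102),(r,.078),(r,.09)):
        p=onplane(i,uv,z)[:2]; d=p-np.array(AX); print(n,z,p.round(4),np.hypot(*d).round(4),np.arctan2(d[1],d[0]).round(3))
E
```

```text
scene 0.102 [0.5392 0.197 ] 0.0267 -0.002
scene 0.078 [0.5529 0.1961] 0.0404 -0.023
scene 0.09 [0.5608 0.1968] 0.0483 -0.003
side 0.102 [0.5393 0.1955] 0.0269 -0.057
side 0.078 [0.5547 0.1949] 0.0423 -0.049
side 0.09 [0.5533 0.2032] 0.0412 0.151
```

White and red marks agree to within about 0.03 rad. A little more turn will seat the ring firmly, until the torque exceeds the ring-friction plateau (j6 about 0.286).

```bash
python3 turn.py 1.42 1.50 0.02
```

```text
1.42 act 1.417 Tz 0.088 j6 0.186 F [ 3.  -3.3  4.8] w 0.109 t 12.9667
1.44 act 1.437 Tz 0.151 j6 0.2 F [ 3.5 -3.5  5.2] w 0.11 t 13.2167
1.46 act 1.457 Tz 0.146 j6 0.224 F [ 3.3 -5.1  4.7] w 0.104 t 13.4667
1.48 act 1.477 Tz 0.147 j6 0.248 F [ 3.1 -4.3  4.8] w 0.105 t 13.7167
1.5 act 1.497 Tz 0.156 j6 0.27 F [ 2.2 -4.3  5.4] w 0.109 t 13.9667
```

```bash
python3 turn.py 1.52 1.58 0.02;python3 - <<'E'
from h import *
from station import viewer
a=viewer.camera("scene")[220:310,370:490,::-1];b=viewer.camera("side")[260:350,260:380,::-1]
cv2.imwrite("pics/i.png",cv2.resize(np.hstack([a,b]),None,fx=3.3,fy=3.3,interpolation=cv2.INTER_CUBIC))
E
```

```text
1.52 act 1.517 Tz 0.258 j6 0.291 F [ 2.6 -3.9  5.2] w 0.112 t 14.2167
1.54 act 1.537 Tz 0.214 j6 0.309 F [ 2.7 -3.7  5. ] w 0.11 t 14.4667
1.56 act 1.557 Tz 0.291 j6 0.325 F [ 2.8 -4.   4.1] w 0.105 t 14.7167
1.58 act 1.577 Tz 0.276 j6 0.337 F [ 3.4 -3.9  5.2] w 0.107 t 14.9667
```

View pics/i.png

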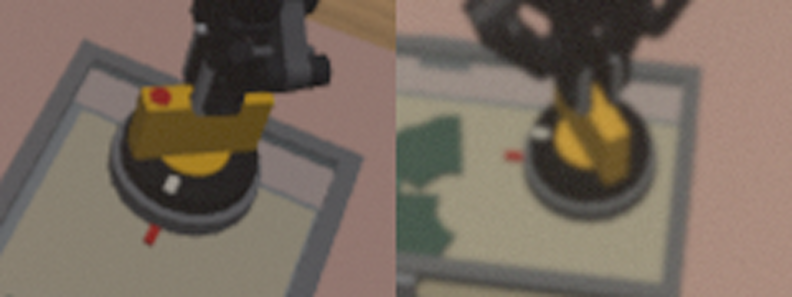

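The white mark hasn't moved while the torque is at 0.28, above ring friction, so the ring is on its stop with slip still well short of 1.18. I'll ease back to the zero-torque notch position, release and retreat.

```bash
python3 - <<'E'
from h import *
from station import ctrl,kin,viewer
ctrl.movep([*AX,.109],Q(TH-1.41)); s=ctrl.state(); print(s['ft_torque'][2],s['joint_efforts'][5])
ctrl.move_gripper(1.0); ctrl.pause(.2)
print(ctrl.servo_line([*AX,.22],feed=.1,threshold=15))
ctrl.movep([0.512,0.105,0.22],[0,1,0,0]); ctrl.pause(.2)
i=viewer.camera_info("wrist"); im=viewer.camera("wrist")
cv2.imwrite("pics/j_crop.png",cv2.resize(im[0:150,220:420,::-1],None,fx=4,fy=4))
try:
  m=measure(im,i);print(m, 'turned',TH-m['ang'])
except Exception as e: print(e)
cv2.imwrite("pics/j_scene.png",viewer.camera("scene")[:,:,::-1])
s=ctrl.state();print(s['clock'],s['grip_width'],s['contact_force'])
E
```

```text
0.12124618475757265 -0.3133079968392849
False
{'dot': array([0.5275254 , 0.18077379]), 'c': array([0.51255318, 0.19689312]), 'ang': np.float64(-0.8222759854394621), 'mark': [array([0.55301621, 0.19635183])]} turned 1.3842759854394622
18.425 0.9962019931927263 [0.65897296 0.10624517 0.01947619]
```

View pics/j_crop.png

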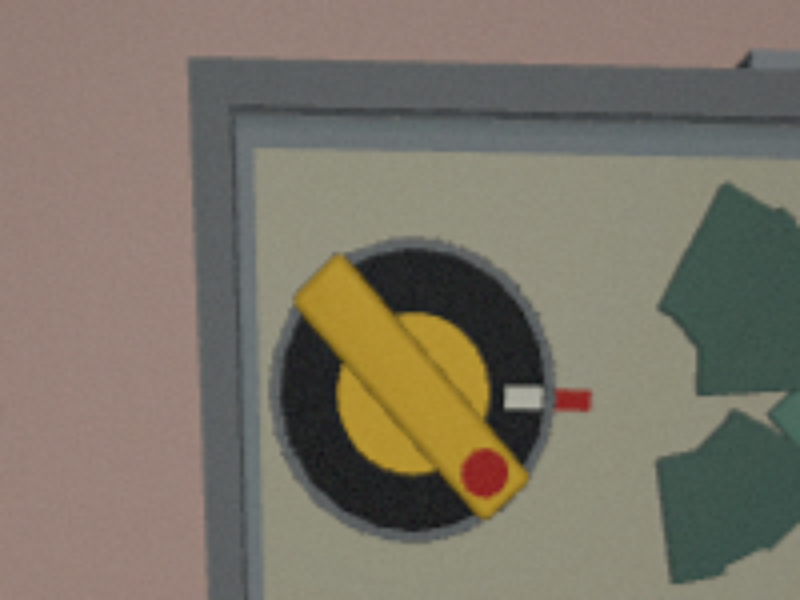

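View pics/j_scene.png

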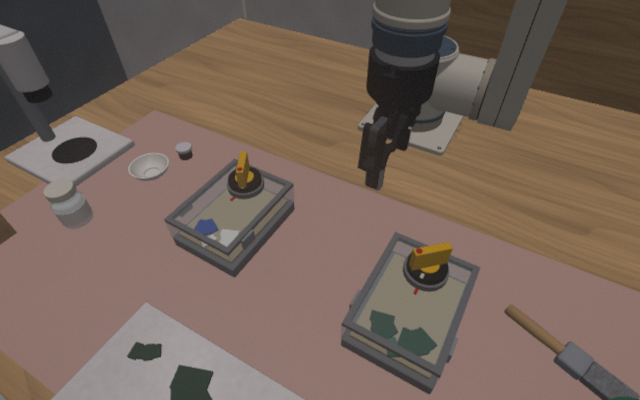

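The wrist crop shows the white mark at (523,398), in line with the red lid mark at (572,400). The handle's dot at (485,473) is about 0.80 rad past them, so it sits in the first notch. The scene view shows the china handle unchanged and the arm clear. Handing in.

```bash
python3 -c "
from station import ctrl
ctrl.sign_off()"
```

```text
the job is handed in; nothing more can be done
```

The bronze case is sealed: I turned its yellow handle clockwise through one click, let go and handed the job in at about 18.5 s of the 35 s allowed.

- **Setback during the turn:** just past the click, the torque readings suggested the clutch had pulled the ring slightly back off its stop. I kept turning until the torque was clearly above the ring's own friction. I then eased back to the notch before letting go.
- **Bronze cap:** in the last wrist picture the ring's white mark lines up with the lid's red mark. The handle had turned 1.38 rad, against about 1.365 expected. Its slip past the ring is about 0.80 rad (notch at 0.785), well short of the second click at 1.18.
- **Other checks:** the china handle looks unchanged in the scene picture. The gripper is open and clear, with contact force near zero.
- **Disagreement:** the torque readings put the ring's stop about 0.04–0.06 rad later than the pictures did. I put this down to give in the finger pads.

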